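# Try out the concealed catch of a jewellery box

## Task

The new jewellery box on the bench has a secret drawer behind its front, and one of the five discs let into its top is the hidden push button of the catch; the other four are glued fast. Feel across the discs gently with the fingertips for the one that gives, press it down until the drawer springs out, then take the finger off and push the drawer back in until the catch holds it shut by itself. Nothing is to be gripped or lifted, and the things standing round the box stay where they are.

Things in the scene. Friction and masses are not known exactly. Their poses are not given: they have to be found in the camera images.
- box: jewellery box of plain wood, 150 mm deep (x) x 300 mm long (y) x 58 mm high, fixed to the bench. Origin at the centre of its underside, on the bench; x points from its front (the drawer side, towards the robot) to its back, y along its length to the left, z up. Five round discs of darker wood, all alike, lie in one row in its flat top, centres at x = +6 mm, y = -112, -56, 0, +56, +112 mm
- disc_middle (a point): centre of the face of the middle disc (glued or button alike), 56.5 mm above the bench. Discs are 46 mm across in 48 mm holes, faces 1.5 mm below the top. Any of the five may be the button, another each time, not to be told by eye. Glued ones are rigid. The button gives from about 1 N, sinks 6 mm (about 3 N), frees the drawer when 4 to 5.5 mm down and springs back up when let go
- drawer (a joint): how far the secret drawer stands out of the box, in m: 0 shut and held by the catch (front flush with the cheeks), 0.028 fully sprung out towards the robot (along the box's -x), -0.004 pushed in to its stop. A spring always pushes it out (2 to 3 N). To latch it push it past flush to -0.002 or to the stop (6 N, with finger friction up to 15 N); let go, it comes back to 0 and is held
- drawer_front (a point): centre of the outer face of the drawer's front: a plain flat upright board 278 mm long, 8.5 to 45.5 mm above the bench, no handle, between the box's end cheeks, facing the box's -x. The point is 27 mm above the bench and moves with the drawer; shut it lies at x = -75 mm in the box's frame. The box's top is set back: its front edge lies 12 mm behind this face
- turned_foot_1: turned wooden foot, 50 mm across, 86 mm high, standing loose by the right end of the box; origin at the centre of its underside. Not to be moved
- turned_foot_2: turned wooden foot, 50 mm across, 84 mm high, standing loose by the left end of the box; origin at the centre of its underside. Not to be moved
- sanding_block: cork sanding block 63 x 111 x 36 mm lying loose by the left end of the box; origin at the centre of its underside. Not to be moved
- wax_tin: round tin, 87 mm across, 33 mm high, loose by the right front corner of the box; origin at the centre of its underside. Not to be moved

How it is judged (in metres and radians):
On the way:
1. the catch is freed and the secret drawer has sprung out (value of joint drawer above 0.022 m), for 0.2 s.
At the end, for the whole second after the job is handed in: after having sprung out by more than 22 mm, the drawer is shut again within 2 mm of flush and at rest, held by its catch alone (value of joint drawer between -0.0025 and 0.002 m and velocity of joint drawer between -0.01 and 0.01 m/s); the robot touches nothing.
It fails at once if the fingers strike or press anything hard (over 100 N) (contact force between the fingers and anything else above 100 N).
It fails at once if a turned foot is moved by more than 15 mm or lifted (distance of any of turned_foot_1, turned_foot_2 from where it was at the start of the episode above 0.015 m).
It fails at once if the sanding block or the tin is moved by more than 15 mm or lifted (distance of any of sanding_block, wax_tin from where it was at the start of the episode above 0.015 m).
It also fails if it takes over 58 s, if anything falls off the work surface, if the arm or the gripper's body presses on something with over 40 N, if the wrist force passes 120 N, or if a joint passes its speed limit or range.

## Robot

A 6-joint arm with a two-finger parallel gripper is mounted at the origin on the work surface; the furniture and walls round the work are solid. World frame = base frame: x ahead of the robot, y to its left, z up, the work surface at z = 0. Lengths are in mm, angles in degrees, forces in N, time in s.
With the tool pointing down it reaches from about 350 to 850 mm from the base axis. Payload 8.1 kg.
Tool frame: the origin (TCP) lies between the finger pads; the fingertips stand r.nose_length ahead of it and the grasp point (between the pads) lies 3 mm ahead of it (r.nose_length is the distance from the TCP to the fingertips, in mm); x points along the fingers, y is the direction in which the jaws open and shut, and the axes are right-handed (so a half turn about x gives the same grasp; the last joint's range is limited). The gripper opens to 85 mm and grips with 20 to 120 N. Pads are 22 mm wide; open, the fingers measure 114 mm over their backs; the gripper's body (76 mm by 85 mm) begins 54 mm behind the grasp point. The pads swing forward as they close: fully open they stand 13 mm farther back than shut.
Start: joints at [-4.893, 7.471, 85.268, -0, 87.261, -4.893], TCP at [600.005, 0.022, 253.292] pointing down, gripper open.
Joint ranges: [-169.43, 169.43], [-51.17, 129.36], [1.28, 143.12], [-76.62, 256.62], [0, 156.53], [-152.29, 152.29]. Speed limits (degrees/s): [136.94, 136.94, 159.86, 180, 180, 180].

## Interface

Orientations are given as [roll, pitch, yaw] about the fixed x, y, z axes, in that order (R = Rz(yaw) Ry(pitch) Rx(roll)).
In Python, from bench import sense, optics, order, r gives the robot as it stands.
- The arm moves only by the tool carry_out, never from a script. Its argument "commands" is one flat list of numbers, 7 for each row, row after row: the shift along the tool's x, y, z in m, then the turn, a rotation vector about the tool's x, y, z in degrees, then the closure, from -1 (fully open) to 1 (shut), so that 0 is half open. A call has 1 to 12 rows; each row is the pose to reach, as a shift and turn from the pose measured when the call began, along the tool's axes at that moment; what a row does not reach only later rows make up. A row lasts 1/8 s, in which the tool goes at most 62.5 mm and 10.7 degrees, less where a joint would pass 70% of its speed; a pose out of reach is approached as far as the arm can. A call with a gripper value outside its range is refused whole. The fingers move at their own pace and stop on an object; "grip_force" is the grip in N (left out, the last holds). Time passes only in rows, so rows that repeat a pose let the fingers close. It gives the time, the measured TCP pose, the force and the opening at its end, in the units of the state.
- sense(): the state, without advancing time (a new reading comes with each control period).
- optics.snapshot(name): name is "scene" or "side" or "wrist"; returns (picture, depth): 384x512x3 uint8, red, green, blue; 384x512 float32, mm along the optical axis (not along the pixel's ray), 0 where there is no reading.
- optics.calibration(name): a dict with "mtx" (3x3 intrinsics, pixels), "k1" (the pictures are not rectified: a ray, as slopes to the right and down, at radius r is drawn at 1 + k1 r^2 times it, then the intrinsics apply), "extrinsics" (4x4, takes a point from camera to world coordinates). Camera axes: x right, y up, looking along -z (the intrinsics and any distortion apply to the point x, -y, -z); pixel columns grow to the right and rows downward; lengths in mm; the calibration is good to about 2 mm. A picture is of the moment at which its call begins: read the wrist's pose just before it. calibration takes no time and is no camera call; for the wrist camera it gives the pose at the moment of the call.
- order.hand_in(): hands the job in, once; it reports no verdict.
The state is a dict: "time": time; "joint_pos": joint angles; "qd": joint speeds; "joint_efforts": joint torques, N m; "tool_pos": TCP position; "tcp_rot": TCP orientation; "ft_force": force on the tool from outside, world axes, zero at the start; "wrist_torque": the same for the moment, N m; "finger_gap": finger opening in mm.
Only numpy, scipy, OpenCV 4.12 (cv2) and the standard library are available. Lean on these libraries where they do the work, as an engineer would, in place of code of your own. Each camera call takes 0.05 s, during which the arm holds its last target. There are 200 camera calls.

## Working session

There is one attempt and no reset: what is moved stays moved. The work goes in short steps, Python scripts to look and compute and a tool call to move; the robot and the scene stay as the last step left them, time stands still between calls to the robot, and variables do not carry over. Pictures are saved under pics/ and viewed, about 8 in all and at most 12, crops included, and the job is handed in when it is done.

Besides the shell and the picture viewer there is one more tool, called after ">>>" as a command line: name --argument value ..., lists and objects as JSON in quotes. carry_out: Moves the arm, as the interface text tells. Its arguments: {"type":"object","properties":{"commands":{"type":"array","items":{"type":"number"}},"grip_force":{"type":"number"}},"required":["commands"]}

```bash
mkdir -p pics; ls
python3 - <<'E'
from bench import sense, optics, r
import cv2
s=sense();print(s);print(r.nose_length)
for n in("scene","side"):
    p,d=optics.snapshot(n);cv2.imwrite(f"pics/{n}0.png",cv2.cvtColor(p,cv2.COLOR_RGB2BGR));import numpy as np;np.save(f"pics/{n}0.npy",d);np.save(f"pics/{n}p0.npy",p)
    print(optics.calibration(n))
E
```

```text
pics
{'time': 0.0, 'joint_pos': array([-4.89108647e+00,  7.51540470e+00,  8.53301721e+01, -7.90876489e-04,
        8.72627352e+01, -4.89332190e+00]), 'qd': array([-0.00914982, -0.03554367, -0.05822926,  0.00140351, -0.05630858,
       -0.02672481]), 'joint_efforts': array([-1.90700346e-03, -5.69404185e+01, -5.00557995e+01, -2.19391650e-04,
        1.44415747e-02,  7.24149572e-05]), 'tool_pos': array([5.99477155e+02, 8.30025074e-02, 2.52232761e+02]), 'tcp_rot': array([-94.47548033,  89.89168517, 175.52679362]), 'ft_force': array([-0.01300484, -0.05766737,  0.1219397 ]), 'wrist_torque': array([-0.03156494,  0.01844519,  0.02791345]), 'finger_gap': 85.4790660449853}
22.0
{'mtx': array([[450.62791201,   0.        , 248.26156386],
       [  0.        , 450.62791201, 186.22703111],
       [  0.        ,   0.        ,   1.        ]]), 'k1': 0.009743200784367472, 'extrinsics': array([[ 8.32536295e-01,  2.50081611e-01, -4.94310130e-01,
         2.96930474e+01],
       [-5.53726612e-01,  4.02145328e-01, -7.29154287e-01,
        -7.69794549e+02],
       [ 1.64364307e-02,  8.80760083e-01,  4.73277424e-01,
         5.24467532e+02],
       [ 0.00000000e+00,  0.00000000e+00,  0.00000000e+00,
         1.00000000e+00]])}
{'mtx': array([[454.65539916,   0.        , 257.2149711 ],
       [  0.        , 454.65539916, 180.77735225],
       [  0.        ,   0.        ,   1.        ]]), 'k1': -0.14957365791157406, 'extrinsics': array([[ 9.94270722e-01,  4.86137395e-02, -9.51968292e-02,
         4.04168737e+02],
       [-1.05897681e-01,  5.69132403e-01, -8.15398056e-01,
        -1.07073518e+03],
       [ 1.45400515e-02,  8.20807537e-01,  5.71019767e-01,
         7.61524926e+02],
       [ 0.00000000e+00,  0.00000000e+00,  0.00000000e+00,
         1.00000000e+00]])}
```

View pics/scene0.png

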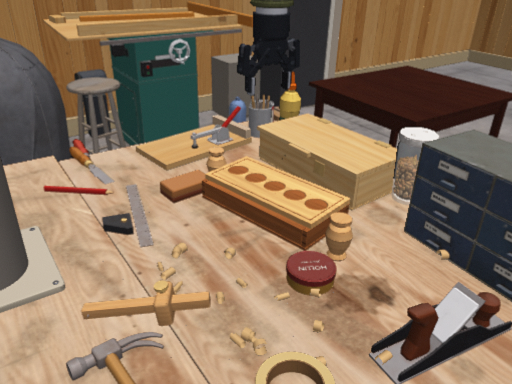

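View pics/side0.png

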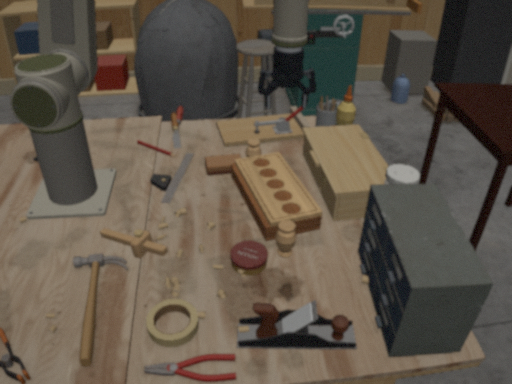

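The scene view shows the box with five discs from about (236,170) to (315,212). A foot stands at each end, the tin is at (311,270), the cork block at (185,185), and a larger wooden case is close behind the box. Next I'll measure the discs.

```bash
cat > h.py <<'E'
import numpy as np, cv2
def ray(cal,uv):
    K=cal["mtx"];k=cal["k1"];uv=np.atleast_2d(uv).astype(float)
    d=(uv-K[:2,2])/np.array([K[0,0],K[1,1]]);s=d.copy()
    for _ in range(20): s=d/(1+k*(s**2).sum(1,keepdims=True))
    E=cal["extrinsics"];v=np.c_[s[:,0],-s[:,1],-np.ones(len(s))]
    return E[:3,3],v@E[:3,:3].T
def onplane(cal,uv,z):
    o,v=ray(cal,uv);return o+v*((z-o[2])/v[:,2])[:,None]
def cloud(cal,depth):
    h,w=depth.shape;u,v=np.meshgrid(np.arange(w),np.arange(h))
    o,d=ray(cal,np.c_[u.ravel(),v.ravel()]);return (o+d*depth.reshape(-1,1)).reshape(h,w,3)
E
python3 - <<'E'
import numpy as np,cv2
from h import *
from bench import optics
for n,(x0,y0,x1,y1) in {"scene":(195,145,420,300),"side":(225,145,330,240)}.items():
    cal=optics.calibration(n);p=np.load(f"pics/{n}p0.npy");d=np.load(f"pics/{n}0.npy")
    P=cloud(cal,d)
    hsv=cv2.cvtColor(p,cv2.COLOR_RGB2HSV)
    top=(abs(P[...,2]-57)<8)
    top[:y0]=0;top[y1:]=0;top[:,:x0]=0;top[:,x1:]=0
    v=hsv[...,2];t,_=cv2.threshold(v[top].reshape(-1,1),0,255,cv2.THRESH_OTSU)
    m=(top&(v<t)).astype(np.uint8)
    c,_=cv2.findContours(m,cv2.RETR_EXTERNAL,cv2.CHAIN_APPROX_NONE)
    print(n,t,top.sum())
    for k in c:
        if cv2.contourArea(k)<40: continue
        e=cv2.fitEllipse(k);q=onplane(cal,[e[0]],56.5)[0];print(np.round(e[0],1),np.round(e[1],1),cv2.contourArea(k),np.round(q,1))
    print("z of top med",np.median(P[...,2][top]))
    im=p[y0-10:y1+10,x0-10:x1+10].copy();im[m[y0-10:y1+10,x0-10:x1+10]>0]=[0,255,0]
    cv2.imwrite(f"pics/m_{n}.png",cv2.resize(im,None,fx=3,fy=3)[...,::-1])
    # obstacles height map
    if n=="scene":
        g={}
        H=np.zeros((60,60))
        for X,Y,Z in P.reshape(-1,3)[d.ravel()>0]:
            i,j=int((X-350)//20),int((Y+350)//20)
            if 0<=i<28 and 0<=j<35 and Z<400: H[i,j]=max(H[i,j],Z)
        print("cols y -350..350 step20 ; rows x 350..")
        for i in range(28): print(350+20*i,' '.join('%3d'%H[i,j] for j in range(35)))
E
```

```text
scene 184.0 6033
[339.  234.5] [15.5 25.8] 196.5 [ 556.4 -293.3   56.5]
[413.8 211.4] [ 7.6 14.6] 76.5 [ 741.8 -313.5   56.5]
[316.1 203.7] [ 9.6 22.3] 166.0 [ 595.  -185.7   56.5]
[294.3 194.2] [ 8.9 21.4] 147.5 [ 582.  -130.6   56.5]
[274.2 185.5] [ 8.2 20. ] 125.0 [569.  -76.2  56.5]
[316.1 235.3] [40.6 64.8] 424.0 [ 518.8 -272.6   56.5]
[255.3 177.2] [ 7.6 20. ] 116.0 [556.3 -21.1  56.5]
[237.6 169.5] [ 7.1 18.7] 102.5 [543.3  33.9  56.5]
[329.5 153.9] [ 44.3 151.5] 733.0 [790.9 -13.3  56.5]
z of top med 58.31532442879654
cols y -350..350 step20 ; rows x 350..
350   3   3   3  11  14  11   2   2   3   3   2   2   3   3   2   2   3   2   3   2   2   2   3   2   3   2   2   2   2   2   2   3   2   2   2
370   3   3   2   4   6   3   3  15  21   2   3   2   2   3   2   3   2   2   3   3  37  37  37  35   3   2   1   2   2   3   3   3   1   3   2
390  13  13   2   2   2   2   2  13  19   2   3   3   2   2   3   2   2   2   2   1  37  37  37  36   0   2   2   2   2   2   2   3   1   2   3
410  10  13   3   3   3   2   2   2   3   2   3   2   3   3   2   3   2   3   2   3  36  37  37  
[... 3377 characters left out ...]
0   0 164 165 165 164   0   0   0   0   0   0   0   0   0   0   0   0   0   0   0   0   0   0   0   0   0   0   0   0   0   0
side 132.0 3808
[285.9 235.5] [ 7.7 21.7] 47.0 [ 564.7 -291.1   56.5]
[305.7 216.3] [ 2.9 30.1] 41.5 [ 624.1 -225.9   56.5]
[290.6 208. ] [10.1 17.6] 138.0 [ 592.5 -189.9   56.5]
[282.2 195.1] [ 9.9 16.3] 124.5 [ 579.7 -134.6   56.5]
[274.7 183.4] [ 8.4 16.1] 103.5 [567.3 -80.4  56.5]
[267.3 172.4] [ 7.7 16.6] 97.5 [554.2 -25.6  56.5]
[323.5 181.1] [ 2.8 31.4] 43.0 [702.  -80.8  56.5]
[247.4 166.8] [ 15.8 137.3] 49.5 [501.3   7.4  56.5]
[260.8 162. ] [ 7.6 14.9] 86.0 [542.   29.4  56.5]
[253.3 151. ] [ 8.2 14.8] 54.0 [526.5  92.6  56.5]
z of top med 57.837972016438584
```

```bash
cat >> h.py <<'E'
from scipy.spatial.transform import Rotation as Ro
def box2w(p,c=(568.2,-78.3),yaw=13.25):
    # c: world xy of middle disc centre; p in box frame
    a=np.radians(yaw);R=np.array([[np.cos(a),-np.sin(a)],[np.sin(a),np.cos(a)]])
    return np.r_[np.array(c)+R@(np.array(p[:2])-[6,0]),p[2]]
def rowto(s,tip,Rgoal,nose=22.):
    R0=Ro.from_euler("xyz",s["tcp_rot"],degrees=True);tcp=np.array(tip)-Rgoal.apply([nose,0,0])
    sh=R0.inv().apply(tcp-s["tool_pos"])/1000;rv=(R0.inv()*Rgoal).as_rotvec(degrees=True)
    return np.round(sh,4),np.round(rv,2)
def down(yaw,sgn=1):
    a=np.radians(yaw);y=sgn*np.array([-np.sin(a),np.cos(a),0]);x=np.array([0,0,-1.])
    return Ro.from_matrix(np.c_[x,y,np.cross(x,y)])
E
python3 - <<'E'
from h import *
from bench import sense
s=sense();R=Ro.from_euler("xyz",s["tcp_rot"],degrees=True).as_matrix();print(R.round(3))
for sg in(1,-1):print(rowto(s,box2w((6,0,178)),down(13.25,sg)))
E
```

```text
[[-0.002  1.    -0.   ]
 [ 0.    -0.    -1.   ]
 [-1.    -0.002 -0.   ]]
(array([ 0.0524, -0.0312,  0.0784]), array([-1.0325e+02, -1.0000e-01,  6.0000e-02]))
(array([ 0.0524, -0.0312,  0.0784]), array([7.675e+01, 6.000e-02, 9.000e-02]))
```

>>> carry_out --commands '[0.052, -0.031, 0.078, -13.25, 0, 0, 1, 0.052, -0.031, 0.078, -13.25, 0, 0, 1, 0.052, -0.031, 0.078, -13.25, 0, 0, 1, 0.052, -0.031, 0.078, -13.25, 0, 0, 1, 0.052, -0.031, 0.078, -13.25, 0, 0, 1, 0.052, -0.031, 0.078, -13.25, 0, 0, 1]' --grip_force 40

```text
time: 0.85
tool_pos: [569.1, -77.2, 201.1]
tcp_rot: [-95.6, 90.0, -172.3]
ft_force: [-0.1, -0.0, 1.1]
finger_gap: 0.1
```

Run:
```python
from h import *
from bench import sense,optics
s=sense();print(s["time"],s["tool_pos"],s["tcp_rot"],s["ft_force"],s["finger_gap"])
cal=optics.calibration("wrist");p,d=optics.snapshot("wrist");np.savez("pics/w1.npz",p=p,d=d,**{k:cal[k] for k in cal})
print(cal)
cv2.imwrite("pics/w1.png",p[...,::-1])
```

```text
0.85 [569.10345691 -77.24654039 201.13250275] [ -95.61511745   89.97412411 -172.30802781] [-0.05139531 -0.04742632  1.12979495] 0.09849394750256053
{'mtx': array([[273.8395655 ,   0.        , 254.57415537],
       [  0.        , 273.8395655 , 187.75944593],
       [  0.        ,   0.        ,   1.        ]]), 'k1': -0.04709701028903468, 'extrinsics': array([[ 9.73116905e-01, -2.18150408e-01, -7.38504467e-02,
         5.50564918e+02],
       [ 2.30311315e-01,  9.21128402e-01,  3.13813901e-01,
         4.20575396e+00],
       [-4.32886607e-04, -3.22386206e-01,  9.46608128e-01,
         3.23585728e+02],
       [ 0.00000000e+00,  0.00000000e+00,  0.00000000e+00,
         1.00000000e+00]])}
```

View pics/w1.png

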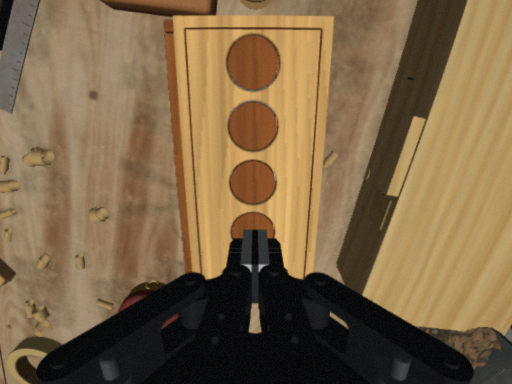

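The wrist view shows four discs at columns ~252 and rows 62, 126, 182 and 230. The shut fingertips hide the last one in part.

Run:
```python
from h import *
w=dict(np.load("pics/w1.npz"));p=w["p"]
hsv=cv2.cvtColor(p,cv2.COLOR_RGB2HSV)
m=((hsv[...,2]<175)&(hsv[...,1]>110)&(hsv[...,2]>60)).astype(np.uint8);m[:, :200]=0;m[:,305:]=0;m[:28]=0;m[245:]=0
m=cv2.morphologyEx(m,cv2.MORPH_OPEN,np.ones((5,5)))
c,_=cv2.findContours(m,cv2.RETR_EXTERNAL,cv2.CHAIN_APPROX_NONE)
Q=[]
for k in c:
    if cv2.contourArea(k)<300: continue
    q=onplane(w,k[:,0],56.5)[:,:2].astype(np.float32);(cx,cy),rr=cv2.minEnclosingCircle(q);print(round(cx,1),round(cy,1),round(rr,1),q.mean(0),cv2.boundingRect(k));Q.append((cx,cy))
```

```text
580.5 -133.9 24.8 [ 579.2375  -127.72847] (230, 211, 45, 28)
568.2 -79.7 25.2 [567.8911  -79.11771] (229, 159, 48, 47)
555.1 -24.8 25.2 [555.3942   -25.106285] (227, 102, 52, 51)
542.3 31.2 25.3 [541.9935   32.26966] (225, 33, 56, 57)
```

>>> carry_out --commands '[0.06, -0.0015, 0.0018, 0, 0, 0, 1, 0.1, -0.0015, 0.0018, 0, 0, 0, 1, 0.115, -0.0015, 0.0018, 0, 0, 0, 1, 0.115, -0.0015, 0.0018, 0, 0, 0, 1, 0.115, -0.0015, 0.0018, 0, 0, 0, 1, 0.115, -0.0015, 0.0018, 0, 0, 0, 1]'

```text
time: 1.65
tool_pos: [569.4, -79.7, 88.2]
tcp_rot: [60.0, 89.8, -16.7]
ft_force: [-0.1, 0.5, 0.1]
finger_gap: 0.1
```

>>> carry_out --commands '[0.005, -0.001, 0, 0, 0, 0, 1, 0.008, -0.001, 0, 0, 0, 0, 1, 0.009, -0.001, 0, 0, 0, 0, 1, 0.009, -0.001, 0, 0, 0, 0, 1]'

```text
time: 2.15
tool_pos: [568.2, -79.9, 78.9]
tcp_rot: [59.1, 89.9, -17.6]
ft_force: [-0.2, -0.1, -0.0]
finger_gap: -0.2
```

>>> carry_out --commands '[0.0005, 0, 0, 0, 0, 0, 1, 0.001, 0, 0, 0, 0, 0, 1, 0.0015, 0, 0, 0, 0, 0, 1]'

```text
time: 2.52
tool_pos: [568.4, -80.0, 78.6]
tcp_rot: [58.8, 89.9, -17.9]
ft_force: [-5.6, 1.1, 12.8]
finger_gap: 0.2
```

>>> carry_out --commands '[-0.008, 0, 0, 0, 0, 0, 1, -0.008, 0, -0.03, 0, 0, 0, 1, -0.008, 0, -0.056, 0, 0, 0, 1, -0.008, 0, -0.056, 0, 0, 0, 1, -0.008, 0, -0.056, 0, 0, 0, 1, -0.004, 0, -0.056, 0, 0, 0, 1, -0.001, 0, -0.056, 0, 0, 0, 1, 0.0, 0, -0.056, 0, 0, 0, 1, 0.001, 0, -0.056, 0, 0, 0, 1, 0.002, 0, -0.056, 0, 0, 0, 1, 0.002, 0, -0.056, 0, 0, 0, 1]'

```text
time: 3.9
tool_pos: [555.5, -26.0, 78.5]
tcp_rot: [41.2, 89.9, -35.5]
ft_force: [-11.3, 0.4, 20.6]
finger_gap: -0.2
```

>>> carry_out --commands '[-0.008, 0, 0, 0, 0, 0, 1, -0.008, 0, -0.03, 0, 0, 0, 1, -0.008, 0, -0.057, 0, 0, 0, 1, -0.008, 0, -0.057, 0, 0, 0, 1, -0.008, 0, -0.057, 0, 0, 0, 1, -0.004, 0, -0.057, 0, 0, 0, 1, -0.001, 0, -0.057, 0, 0, 0, 1, 0.0, 0, -0.057, 0, 0, 0, 1, 0.001, 0, -0.057, 0, 0, 0, 1, 0.002, 0, -0.057, 0, 0, 0, 1, 0.002, 0, -0.057, 0, 0, 0, 1]'

```text
time: 5.28
tool_pos: [542.6, 29.4, 76.5]
tcp_rot: [43.8, 89.8, -32.9]
ft_force: [0.1, -1.3, 2.5]
finger_gap: -0.1
```

The left-end disc gives: it's 2 mm down at 2.5 N. I'll press it fully.

>>> carry_out --commands '[0.0015, 0, 0, 0, 0, 0, 1, 0.003, 0, 0, 0, 0, 0, 1, 0.004, 0, 0, 0, 0, 0, 1, 0.005, 0, 0, 0, 0, 0, 1, 0.005, 0, 0, 0, 0, 0, 1, 0.005, 0, 0, 0, 0, 0, 1]'

```text
time: 6.02
tool_pos: [542.8, 29.5, 72.5]
tcp_rot: [46.7, 89.8, -30.0]
ft_force: [-4.8, -1.1, 12.2]
finger_gap: 0.3
```

Run:
```python
from h import *
from bench import sense,optics
s=sense();print(s["time"],s["tool_pos"],s["ft_force"])
p,d=optics.snapshot("scene");cv2.imwrite("pics/s2.png",cv2.resize(p[140:300,150:400],None,fx=3,fy=3)[...,::-1])
```

```text
6.025 [542.75193466  29.45998125  72.49351707] [-4.78106658 -1.09623931 12.150948  ]
```

View pics/s2.png

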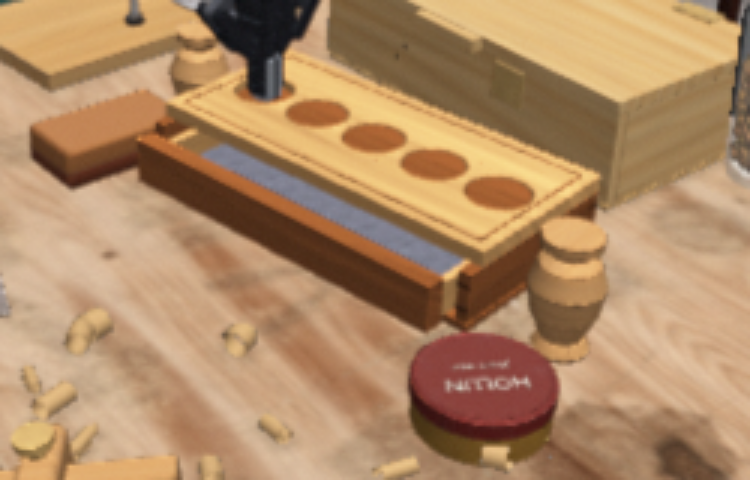

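The drawer is fully out along the front (the board runs from (140,140) to (440,320)), and nothing around the box has moved. I'll lift off and go round to the front.

>>> carry_out --commands '[-0.03, 0, 0, 0, 0, 0, 1, -0.07, 0, 0, 0, 0, 0, 1, -0.08, 0, 0, 0, 0, 0, 1, -0.08, -0.03, 0.02, 10, 0, 0, 1, -0.08, -0.06, 0.04, 20, 0, 0, 1, -0.08, -0.09, 0.06, 30, 0, 0, 1, -0.08, -0.12, 0.08, 40, 0, 0, 1, -0.08, -0.146, 0.1, 50, 0, 0, 1, -0.08, -0.146, 0.112, 60, 0, 0, 1, -0.08, -0.146, 0.112, 70, 0, 0, 1, -0.08, -0.146, 0.112, 80, 0, 0, 1, -0.08, -0.146, 0.112, 90, 0, 0, 1]'

```text
time: 7.58
tool_pos: [425.6, -112.7, 151.2]
tcp_rot: [139.2, 89.9, -27.8]
ft_force: [-0.5, -0.5, -0.3]
finger_gap: -0.3
```

Run:
```python
from h import *
from bench import sense,optics
s=sense();print(s["time"],s["tool_pos"],s["ft_force"],s["joint_pos"].round(0))
B=lambda p:box2w(p,(568.1,-79.3),13.2)
R=Ro.from_euler("xyz",s["tcp_rot"],degrees=True).as_matrix();print(R.round(3))
for sg in(1,-1):print(rowto(s,B((-140,0,22)),down(13.2,sg)))
p,d=optics.snapshot("scene");cv2.imwrite("pics/s3.png",cv2.resize(p[100:300,130:400],None,fx=2.5,fy=2.5)[...,::-1])
```

```text
7.575 [ 425.62521501 -112.67560893  151.20691249] [-0.48046172 -0.50790931 -0.30413176] [-22. -14. 117.  -0.  77.  56.]
[[ 0.001  0.224 -0.975]
 [-0.001 -0.975 -0.224]
 [-1.     0.001 -0.001]]
(array([ 0.1072, -0.    , -0.0002]), array([ 1.7976e+02, -7.0000e-02,  8.0000e-02]))
(array([ 0.1072, -0.    , -0.0002]), array([-0.24, -0.05, -0.04]))
```

View pics/s3.png

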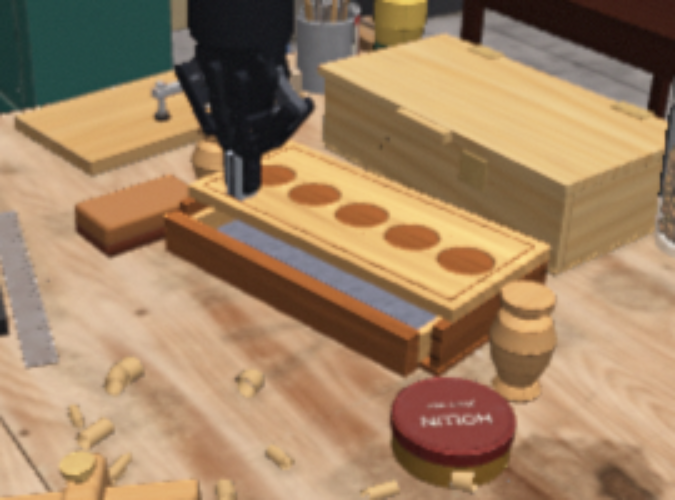

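The drawer stays out at full travel with the fingers clear of it. I'll lower in front of it, then push.

>>> carry_out --commands '[0.05, 0, 0, 0, 0, 0, 1, 0.09, 0, 0, 0, 0, 0, 1, 0.107, 0, 0, 0, 0, 0, 1, 0.107, 0, 0, 0, 0, 0, 1, 0.107, 0, 0, 0, 0, 0, 1, 0.107, 0, -0.01, 0, 0, 0, 1, 0.107, 0, -0.02, 0, 0, 0, 1, 0.107, 0, -0.025, 0, 0, 0, 1, 0.107, 0, -0.03, 0, 0, 0, 1, 0.107, 0, -0.035, 0, 0, 0, 1, 0.107, 0, -0.04, 0, 0, 0, 1, 0.107, 0, -0.04, 0, 0, 0, 1]'

```text
time: 9.12
tool_pos: [464.9, -103.9, 44.1]
tcp_rot: [148.0, 89.9, -19.5]
ft_force: [-1.8, 1.5, 1.3]
finger_gap: 0.3
```

>>> carry_out --commands '[0, 0, -0.003, 0, 0, 0, 1, 0, 0, -0.006, 0, 0, 0, 1, 0, 0, -0.009, 0, 0, 0, 1, 0, 0, -0.012, 0, 0, 0, 1, 0, 0, -0.014, 0, 0, 0, 1, 0, 0, -0.015, 0, 0, 0, 1, 0, 0, -0.015, 0, 0, 0, 1]'

```text
time: 10.0
tool_pos: [479.5, -100.6, 44.0]
tcp_rot: [159.6, 90.0, -7.9]
ft_force: [-3.2, 1.5, 1.6]
finger_gap: 0.1
```

>>> carry_out --commands '[0, 0, -0.001, 0, 0, 0, 1, 0, 0, -0.002, 0, 0, 0, 1, 0, 0, -0.003, 0, 0, 0, 1, 0, 0, -0.003, 0, 0, 0, 1]'

```text
time: 10.5
tool_pos: [481.9, -100.0, 44.0]
tcp_rot: [-1.4, 90.0, -169.0]
ft_force: [-8.2, -0.1, 6.1]
finger_gap: 0.1
```

>>> carry_out --commands '[0, 0, -0.001, 0, 0, 0, 1, 0, 0, -0.002, 0, 0, 0, 1, 0, 0, -0.002, 0, 0, 0, 1]'

```text
time: 10.88
tool_pos: [482.1, -100.0, 43.9]
tcp_rot: [-5.9, 89.7, -173.4]
ft_force: [-16.1, -1.1, 12.7]
finger_gap: -0.0
```

It's firmly at the stop, so I'll back off slowly, retreat and check.

>>> carry_out --commands '[0, 0, 0.002, 0, 0, 0, 1, 0, 0, 0.005, 0, 0, 0, 1, 0, 0, 0.01, 0, 0, 0, 1, 0, 0, 0.03, 0, 0, 0, 1, 0, 0, 0.06, 0, 0, 0, 1, 0, 0, 0.06, 0, 0, 0, 1, -0.05, 0, 0.06, 0, 0, 0, 1, -0.1, 0, 0.06, 0, 0, 0, 1, -0.15, 0, 0.06, 0, 0, 0, 1, -0.15, 0, 0.06, 0, 0, 0, 1, -0.15, 0, 0.06, 0, 0, 0, 1]'

```text
time: 12.25
tool_pos: [424.8, -112.8, 194.2]
tcp_rot: [-1.2, 89.8, -168.7]
ft_force: [-1.0, 0.0, 0.1]
finger_gap: -0.2
```

Run:
```python
from h import *
from bench import sense,optics
s=sense();print(s["time"],s["tool_pos"],s["ft_force"])
p,d=optics.snapshot("scene");cv2.imwrite("pics/s4.png",cv2.resize(p[100:300,130:400],None,fx=2.5,fy=2.5)[...,::-1])
P=cloud(optics.calibration("scene"),d);P0=cloud(optics.calibration("scene"),np.load("pics/scene0.npy"))
B=np.array([.9736,.2284])
for Q in(P0,P):
    X=(Q[...,:2]-[568.1,-79.3])@B+6;Y=(Q[...,:2]-[568.1,-79.3])@np.array([-.2284,.9736])
    m=(abs(Q[...,2]-27)<12)&(X<-50)&(X>-115)&(Y<120)&(Y>-120);print(m.sum(),np.percentile(X[m],[20,50,80]).round(1))
```

```text
12.25 [ 424.81191937 -112.78156383  194.15949391] [-0.96057591  0.00309457  0.08655708]
822 [-77.4 -76.4 -75.5]
813 [-77.4 -76.5 -75.7]
```

View pics/s4.png

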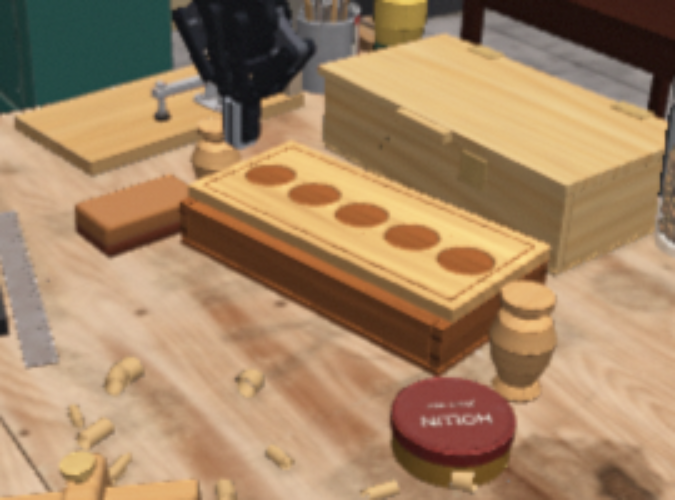

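The drawer front is flush. The depth median is -76.5 mm, against -76.4 mm at the start. The gripper is clear and the things around the box haven't moved, so I'm handing in.

```bash
python3 -c "
from bench import order;print(order.hand_in())"
```

```text
the job is handed in; nothing more can be done
None
```

The drawer was sprung open and is now shut again on its catch, and I handed the job in at about 12 s of the 58 s allowed.

- **Finding the button:** I felt three discs. The middle one and the next to its left were rigid at 13 to 21 N, and the left-end disc (y = +112 mm) gave. The two right-hand discs were never touched.
- **Opening:** I pressed the left-end disc down 6 mm. The camera showed the drawer fully out, and it stayed out after I lifted the finger off.
- **Shutting:** I pushed the drawer front at its centre until it met its stop, at about 16 N, then backed away.
- **Last checks:** With the arm clear, the camera depth put the drawer front within 0.1 mm of where it was at the start. By eye, the feet, sanding block and tin had not moved. The wrist force read about 1 N in free space, which is leftover sensor offset. No check failed or disagreed.

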